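Unlatch the stone cage and hold its gate wide open

ROBOT

A 7-joint arm with a two-finger parallel gripper is mounted at the origin on a cart in front of the work surface, level with it; the furniture and walls round the work are solid. World frame = base frame: x ahead of the robot, y to its left, z up, the work surface at z = 0. Lengths are in m, angles in rad, forces in N, time in s.
With the tool pointing down it reaches from about 0.4 to 0.85 m from the base axis. Payload 4.4 kg.
Tool frame: the origin (TCP) lies between the finger pads; the fingertips stand 19 mm ahead of it and the grasp point (between the pads) is the TCP (r.tip_extent is the distance from the TCP to the fingertips, in m); z points along the fingers, y is the line along which they close (so a half turn about z gives the same grasp; the last joint's range is limited). The gripper opens to 94 mm and grips with 3 to 60 N. Pads are 16 mm wide; open, the fingers measure 119 mm over their backs; the gripper's body (75 mm by 177 mm) begins 78 mm behind the grasp point.
Start: joints at [-1.207, 0.628, 0.038, 1.517, -0.027, 0.996, -0.02], TCP at [0.271, 0.591, 0.193] pointing down, gripper open.
Joint ranges: [-3.06, 3.06], [-0.37, 2.12], [-1.25, 1.32], [0.18, 2.47], [-1.1, 4.24], [0.23, 1.98], [-2.94, 2.94]. Speed limits (rad/s): [2.57, 2.57, 3.14, 3.14, 3.14, 3.14, 3.14].

INTERFACE

Orientations are given as [roll, pitch, yaw] about the fixed x, y, z axes, in that order (R = Rz(yaw) Ry(pitch) Rx(roll)).
In Python, from plant import r gives the robot as it stands.
- The arm moves only by the tool play_rows, never from a script. Its arguments are lists of equal length, an entry for each row: "grip": the finger opening in mm, from 0 to 94; "dp": the shift along the tool's x, y, z in mm, a list of three; "yaw": the turn about the tool's z in rad. In form: {"grip": [grip, ...], "dp": [[x, y, z], ...], "yaw": [yaw, ...]}. A call has 1 to 10 rows; each row is the pose to reach, as a shift and turn from the pose commanded when the call began, along the tool's axes at that moment; what a row does not reach only later rows make up. A row lasts 1/10 s, in which the tool goes at most 50 mm and 8.59 degrees, less where a joint would pass 70% of its speed; a pose out of reach is approached as far as the arm can. A call with a gripper value outside its range is refused whole. The fingers move at their own pace and stop on an object; "grip_force" is the grip in N (left out, the last holds). Time passes only in rows, so rows that repeat a pose let the fingers close. It gives the time, the measured TCP pose, the force, the opening and the grip force at its end, in the units of the state.
- r.get_obs(): the state, without advancing time (a new reading comes with each control period).
- r.camera(name): name is "side" or "top"; returns a dict with "pixels" (384x512x3 uint8, red, green, blue), "depth" (384x512 float32, m along the optical axis (not along the pixel's ray), 0 where there is no reading), "vfov" (degrees; the focal length in pixels is half the picture's height over the tangent of half this angle, whatever the lens; pixels are square), "cx", "cy" (the principal point, pixels), "R" (3x3) and "t" (3): a world point X has camera coordinates R X + t. Camera axes: x right, y down, z forward; pixel columns grow to the right and rows downward; lengths in m; the calibration is good to about 2 mm. A picture is of the moment at which its call begins.
- r.hand_in(): hands the job in; it is judged then, once.
The state is a dict: "time": time; "q": joint angles; "dq": joint speeds; "effort": joint torques, N m; "eef_pos": TCP position; "tcp_rot": TCP orientation; "wrist_force": force on the tool from outside, world axes, zero at the start; "ft_torque": the same for the moment, N m; "finger_gap": finger opening in m; "gripper_force": force on a finger pad.
Only numpy, scipy, OpenCV 4.12 (cv2) and the standard library are available. Lean on these libraries where they do the work, as an engineer would, in place of code of your own. Each camera call takes 0.05 s, during which the arm holds its last target. There are 200 camera calls.

TASK

The little barred cage that guards the tray of stones has two squeeze catches on its roof: squeeze the two red tabs fully together first, then the two blue tabs. Then take the gate by its upright handle, swing it toward you past the click of its detent, and hold it wide open, square to the cage front or a little beyond, finishing still holding it there, because its spring pulls it shut. Do not disturb the jar, the tin and the wooden spool standing beside the cage.

Things in the scene. Friction and masses are not known exactly. Their poses are not given: they have to be found in the camera images.
- cage: fixed barred cage on a 12 mm wooden base, place and yaw vary. Origin at bench height, 10 mm behind the shut gate; x into the cage, y left as seen facing the gate. Base x -22 to 95 mm, y +-110, plus a front apron at the left to x -75. Clear roof 85 mm above bench, x -4 to 90; the catches stand on it at x 20, y +50 and -50; which colour is left varies. Lamp arms slant overhead behind it
- red_catch_mid (a point): middle between the two red tabs, 24 mm above the roof (109 mm above the bench), 14 mm below the tabs' top edge; axes as the cage's. The tabs stand left and right of it (along y): 44 mm over their outer faces when out, 24 mm when squeezed fully in. Squeeze them together along y, from above; the roof leaves room for fingertips to 1 mm above it, apart from the catch's own 3 mm foot plate, 30 x 56 mm
- blue_catch_mid (a point): the same for the blue catch
- red_left (a joint): sliding finger tab (20 wide, 6 thick, 34 tall) of the red catch, on the left (+y) side as seen facing the gate. 0 = out (gate hooked), 0.010 m = squeezed fully in; slides horizontally toward the catch's middle, with about 3 N of friction, and stays where it is pushed. The hook is clear of the gate from 0.006 m on.
- red_right (a joint): sliding finger tab (20 wide, 6 thick, 34 tall) of the red catch, on the right (-y) side as seen facing the gate. 0 = out (gate hooked), 0.010 m = squeezed fully in; slides horizontally toward the catch's middle, with about 3 N of friction, and stays where it is pushed. The hook is clear of the gate from 0.006 m on.
- blue_left (a joint): sliding finger tab (20 wide, 6 thick, 34 tall) of the blue catch, on the left (+y) side as seen facing the gate. 0 = out (gate hooked), 0.010 m = squeezed fully in; slides horizontally toward the catch's middle, with about 3 N of friction, and stays where it is pushed. The hook is clear of the gate from 0.006 m on.
- blue_right (a joint): sliding finger tab (20 wide, 6 thick, 34 tall) of the blue catch, on the right (-y) side as seen facing the gate. 0 = out (gate hooked), 0.010 m = squeezed fully in; slides horizontally toward the catch's middle, with about 3 N of friction, and stays where it is pushed. The hook is clear of the gate from 0.006 m on.
- gate (a joint): angle of the gate: 0 = shut, grows as the free right-hand edge swings out toward the robot, clockwise from above (about -z), stop at 1.75 rad; 1.57 is square to the cage front. A spring always pulls it shut (about 0.04 N m when shut, 0.13 N m when wide open). A sprung ball in the base gives a detent between about 0.85 and 1.1 rad, which takes some 3 to 6 N more at the handle to pass; let go beyond it, the gate falls back and rests against the ball at about 1.1 rad
- gate_leaf: the moving gate: barred steel leaf 190 mm long, 8 mm thick, top 85 mm above the bench with four small lugs to 99 mm, and its handle. Origin on the hinge axis at bench height; the leaf runs along its own -y, the front is -x
- gate_handle (a point): axis of the gate's handle, a round upright wooden post 14 mm across, 32 mm in front of the leaf and 105 mm from the hinge axis; this point is 110 mm above the bench, the post's top 132 mm. The post stands free above 86 mm (a bracket to the leaf meets it at 78 mm). Shut, it stands in the middle of the cage front, 52 mm nearer the robot than the catches. It may turn within the fingers while the gate swings
- gate_hinge (a point): point on the gate's upright hinge axis, 110 mm above the bench, at the left of the cage front
- pink_jar: loose pink jar with black lid, 49 across, 58 high, right of the cage; leave it. Origin under its centre
- findings_tin: loose round grey tin with silver rings, 66 across, 37 high, right of the cage base; leave it. Origin under its centre
- wood_spool: loose turned wooden spool, 38 across, 60 high, left of the cage; leave it. Origin under its centre

How it is judged:
By the outcome, as a careful person would: the job done as asked, in the order asked, and still so for the second after the job is handed in, while the arm keeps its last pose, push and grip.
It also fails if it takes over 54 s, if anything falls off the work surface, if the arm or the gripper's body presses on something with over 40 N, if the wrist force passes 120 N, or if a joint passes its speed limit or range.

## Working session

There is one attempt and no reset: what is moved stays moved. The work goes in short steps, Python scripts to look and compute and a tool call to move; the robot and the scene stay as the last step left them, time stands still between calls to the robot, and variables do not carry over. Pictures are saved under pics/ and viewed, at most 10 in all, crops included, and the job is handed in when it is done.

Besides the shell and the picture viewer there is one more tool, called after "Call:" as name(argument=value, ...) on one line, values as JSON. play_rows: Moves the arm, as the interface text tells. Its arguments: {"type":"object","properties":{"grip":{"type":"array","items":{"type":"number"}},"dp":{"type":"array","items":{"type":"array","items":{"type":"number"}}},"yaw":{"type":"array","items":{"type":"number"}},"grip_force":{"type":"number"}},"required":["grip","dp","yaw"]}

```bash
mkdir -p pics; ls; cat > h.py <<'E'
import numpy as np,cv2
from plant import r
def cam(n,tag=None):
    c=r.camera(n)
    if tag: cv2.imwrite(f'pics/{tag}.png',c['pixels'][:,:,::-1])
    f=192/np.tan(np.radians(c['vfov']/2)); d=c['depth']
    v,u=np.mgrid[:384,:512]
    P=np.stack([(u-c['cx'])/f*d,(v-c['cy'])/f*d,d],-1)
    W=(P-c['t'])@c['R']
    W[d==0]=np.nan
    return c,W
E
python3 - <<'E'
from h import *
for n in('top','side'):
    c,W=cam(n,n+'0'); np.savez(n+'0.npz',p=c['pixels'],W=W); print(n,c['vfov'],-c['R'].T@c['t'],c['R'][2])
o=r.get_obs();print(o)
E
```

```text
pics
top 50.782877435541344 [ 0.46783343 -0.04433098  1.15207935] [ 0.11991215 -0.01260803 -0.99270444]
side 45.355859102407706 [0.39743832 0.64256155 0.7484519 ] [ 0.19877495 -0.69853934 -0.68740913]
{'time': 0.1, 'q': array([-1.20681466,  0.6292392 ,  0.03845652,  1.51824264, -0.02701018,
        0.99628662, -0.01999143]), 'dq': array([ 0.00013689, -0.00240346,  0.00219944, -0.00042857,  0.00055789,
       -0.00128888, -0.00135192]), 'effort': array([ 2.47397831e-03, -5.50792158e+01,  1.14707373e+00, -1.87116712e+01,
       -5.22715948e-02,  1.93191553e-02,  4.05106903e-05]), 'eef_pos': array([0.27056073, 0.5903489 , 0.19176377]), 'tcp_rot': array([-3.13993507e+00,  1.35383764e-05,  2.71180509e+00]), 'wrist_force': array([ 0.24237421,  0.21836598, -0.2238278 ]), 'ft_torque': array([ 0.06073503, -0.00282182, -0.02175509]), 'gripper_force': 0.0, 'finger_gap': 0.09407687473498769}
```

View pics/top0.png

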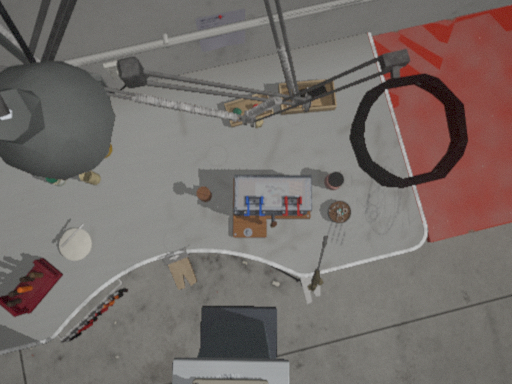

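View pics/side0.png

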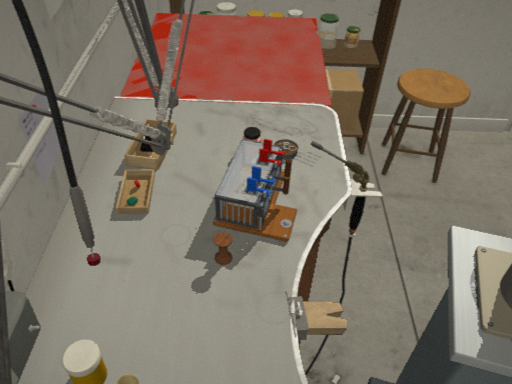

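The top view shows the cage around (272,195), with the blue catch at (254,205), the red at (291,205) and the handle at (273,223). The side view agrees: blue is left, red is right, and the spool stands to the left at (222,248).

```bash
python3 - <<'E'
from h import *
for n in('top','side'):
    z=np.load(n+'0.npz');p=z['p'].astype(int);W=z['W'];R,G,B=p[...,0],p[...,1],p[...,2]
    box=np.zeros(R.shape,bool)
    if n=='top': box[165:245,215:365]=1
    else: box[120:250,200:310]=1
    for nm,m in(('red',(R>1.8*G+20)&(R>1.8*B+20)),('blue',(B>1.5*R+15)&(B>G*1.25))):
        m=m&box&(W[...,2]>.09)&(W[...,2]<.14)
        k,l,s,c=cv2.connectedComponentsWithStats(m.astype('uint8'))
        for i in range(1,k):
            if s[i,4]>4:
                q=W[l==i];print(n,nm,c[i],s[i,4],np.round(q.mean(0),4),np.round(q.min(0),4),np.round(q.max(0),4))
    # roof
    m=box&(abs(W[...,2]-.085)<.006)
    k,l,s,c=cv2.connectedComponentsWithStats(m.astype('uint8'));i=1+s[1:,4].argmax();q=W[l==i]
    rc=cv2.minAreaRect((q[:,:2]*1000).astype('float32'));print('roof',rc,np.median(q[:,2]),len(q))
    # handle
    m=box&(W[...,2]>.105)&(W[...,2]<.14)&(W[...,0]<np.nanmean(q[:,0])-.06)
    print('handle',m.sum(),np.median(W[m],0), W[m].max(0) if m.any() else 0)
z=np.load('top0.npz');a=z['p'][160:250,210:360,::-1];cv2.imwrite('pics/crop.png',cv2.resize(a,None,fx=5,fy=5,interpolation=cv2.INTER_CUBIC))
E
```

```text
top red [285.54285714 206.85714286] 35 [ 0.5621 -0.1331  0.1062] [ 0.5416 -0.1385  0.0901] [ 0.5866 -0.1275  0.1261]
top red [298.725 206.9  ] 40 [ 0.563  -0.1676  0.1041] [ 0.5425 -0.1746  0.0916] [ 0.5871 -0.1634  0.1283]
top blue [246.94 205.76] 50 [ 0.563  -0.0328  0.1037] [ 0.5393 -0.036   0.0915] [ 0.5868 -0.0255  0.1239]
top blue [260.43137255 205.82352941] 51 [ 0.5635 -0.0678  0.1051] [ 0.5404 -0.0752  0.0924] [ 0.5849 -0.064   0.1239]
roof ((596.8075561523438, -99.13231658935547), (105.05675506591797, 208.58424377441406), 1.4187132120132446) 0.08416956801554402 2581
handle 26 [ 0.51601734 -0.10116472  0.13004103] [ 0.52108105 -0.09490436  0.13299936]
side red [268.53090909 152.30181818] 275 [ 0.5751 -0.1491  0.1046] [ 0.5431 -0.1788  0.0901] [ 0.593  -0.1244  0.1244]
side blue [257.13772455 180.63473054] 334 [ 0.5732 -0.05    0.1045] [ 0.5409 -0.0791  0.0903] [ 0.5909 -0.0245  0.1237]
roof ((583.0502319335938, -100.99238586425781), (139.1558837890625, 212.5994415283203), 1.4497991800308228) 0.08435656352942186 2194
handle 78 [ 0.51963338 -0.09975867  0.12082217] [ 0.52706452 -0.09518252  0.1336899 ]
```

View pics/crop.png

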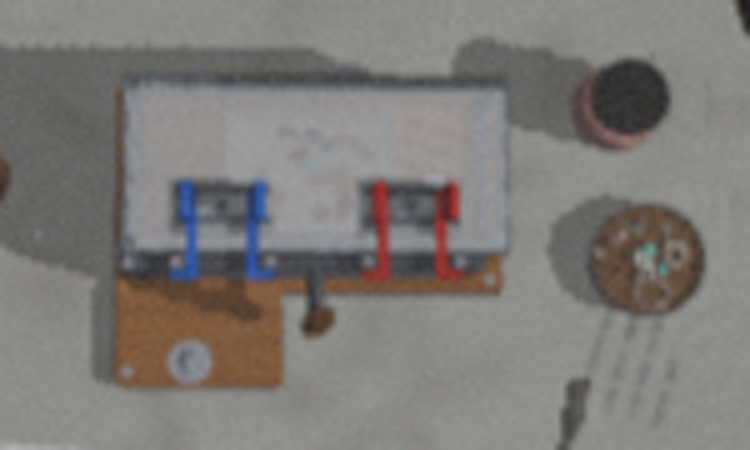

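```bash
python3 - <<'E'
from h import *
for n in('top','side'):
    z=np.load(n+'0.npz');p=z['p'].astype(int);W=z['W'];R,G,B=p[...,0],p[...,1],p[...,2]
    box=np.zeros(R.shape,bool)
    if n=='top': box[165:245,215:365]=1
    else: box[120:250,200:310]=1
    for nm,m in(('red',(R>1.8*G+20)&(R>1.8*B+20)),('blue',(B>1.5*R+15)&(B>G*1.25))):
        m=m&box&(W[...,2]>.112)&(W[...,2]<.14); q=W[m]
        mid=(q[:,1].min()+q[:,1].max())/2
        for s in (q[:,1]>mid,q[:,1]<=mid): print(n,nm,s.sum(),np.round(q[s].mean(0),4),np.round(q[s].min(0),4),np.round(q[s].max(0),4))
    m=box&(W[...,2]>.1)&(W[...,2]<.14)&(W[...,0]<.532); q=W[m]; print('h',len(q),q.min(0),q.max(0))
    # roof edges: rear edge fit
    m=box&(abs(W[...,2]-.085)<.004); q=W[m]
    for e,ss in(('rear',1),('front',-1)):
        pts=[]
        for y in np.arange(-.19,-.0,.01):
            s=q[abs(q[:,1]-y)<.005]
            if len(s)>3: pts.append((y,s[:,0].max() if ss>0 else s[:,0].min()))
        pts=np.array(pts); print(e,np.polyfit(pts[:,0]+.1,pts[:,1],1))
    print('yrange',np.percentile(q[:,1],[.5,99.5]))
E
```

```text
top red 14 [ 0.5785 -0.1314  0.1218] [ 0.5705 -0.1328  0.118 ] [ 0.5866 -0.1297  0.1261]
top red 12 [ 0.5788 -0.1687  0.1228] [ 0.5713 -0.1715  0.1195] [ 0.5871 -0.1657  0.1283]
top blue 16 [ 0.5776 -0.0314  0.1209] [ 0.5686 -0.0329  0.1183] [ 0.5868 -0.0299  0.1239]
top blue 20 [ 0.5769 -0.0688  0.1199] [ 0.5693 -0.0713  0.1157] [ 0.5849 -0.066   0.1239]
h 27 [ 0.50959084 -0.10743622  0.10066109] [ 0.52108105 -0.09490436  0.13299936]
rear [-0.02396332  0.64661932]
front [-0.02586446  0.542513  ]
yrange [-0.23960477  0.00327626]
side red 44 [ 0.5821 -0.1319  0.1185] [ 0.5722 -0.1378  0.1125] [ 0.591  -0.1293  0.1244]
side red 35 [ 0.5842 -0.1688  0.1192] [ 0.5757 -0.1723  0.1121] [ 0.5926 -0.1641  0.124 ]
side blue 50 [ 0.5807 -0.0314  0.1185] [ 0.5713 -0.0357  0.1125] [ 0.5899 -0.028   0.1236]
side blue 48 [ 0.5816 -0.0695  0.1187] [ 0.572  -0.0761  0.1122] [ 0.5908 -0.0657  0.1237]
h 90 [ 0.51369086 -0.10974144  0.10059062] [ 0.52706452 -0.09518252  0.1336899 ]
rear [-0.02298673  0.65180979]
front [-0.05026689  0.54833166]
yrange [-0.2037188   0.00256161]
```

```bash
python3 - <<'E'
from h import *
for n in('top','side'):
    W=np.load(n+'0.npz')['W'].reshape(-1,3); W=W[np.isfinite(W).all(1)]
    s=W[(W[:,2]>.15)&(W[:,0]<.85)&(W[:,0]>.1)&(abs(W[:,1])<.8)]
    k=np.floor(s/[.05,.1,.1]).astype(int); u,c=np.unique(k,axis=0,return_counts=True)
    print(n,len(s)); print([tuple(np.round(a*[.05,.1,.1],2)) + (int(b),) for a,b in zip(u,c) if b>5 ].__str__().replace('np.float64',''))
E
```

```text
top 24453
[((0.5), (-0.3), (0.6), 473), ((0.5), (-0.2), (0.6), 99), ((0.5), (0.1), (0.6), 356), ((0.5), (0.1), (0.7), 10), ((0.5), (0.2), (0.6), 212), ((0.5), (0.2), (0.7), 20), ((0.55), (-0.3), (0.6), 852), ((0.55), (-0.2), (0.6), 750), ((0.55), (0.1), (0.6), 1605), ((0.55), (0.1), (0.7), 3475), ((0.55), (0.2), (0.6), 103), ((0.55), (0.2), (0.7), 584), ((0.6), (-0.3), (0.6), 806), ((0.6), (-0.3), (0.7), 121), ((0.6), (-0.2), (0.6), 218), ((0.6), (-0.2), (0.7), 434), ((0.6), (0.1), (0.6), 1072), ((0.6), (0.1), (0.7), 2615), ((0.6), (0.2), (0.7), 426), ((0.65), (-0.3), (0.6), 320), ((0.65), (-0.3), (0.7), 820), ((0.65), (-0.2), (0.5), 41), ((0.65), (-0.2), (0.6), 274), ((0.65), (-0.2), (0.7), 166), ((0.65), (0.1), (0.5), 58), ((0.65), (0.1), (0.6), 866), ((0.65), (0.1), (0.7), 358), ((0.65), (0.2), (0.7), 171), ((0.7), (-0.2), (0.3), 37), ((0.7), (-0.2), (0.4), 163), ((0.7), (-0.2), (0.5), 227), ((0.7), (-0.2), (0.6), 68), ((0.7), (-0.1), (0.2), 14), ((0.7), (-0.1), (0.3), 163), ((0.7), (-0.1), (0.4), 76), ((0.7), (0.0), (0.2), 38), ((0.7), (0.0), (0.3), 24), ((0.7), (0.0), (0.4), 336
[... 1492 characters left out ...]
 (0.4), 627), ((0.7), (0.3), (0.5), 177), ((0.7), (0.4), (0.2), 792), ((0.7), (0.4), (0.3), 145), ((0.7), (0.5), (0.2), 17), ((0.75), (-0.2), (0.1), 10), ((0.75), (-0.2), (0.2), 12), ((0.75), (-0.1), (0.1), 354), ((0.75), (-0.1), (0.2), 638), ((0.75), (-0.1), (0.3), 522), ((0.75), (-0.1), (0.4), 42), ((0.75), (0.0), (0.1), 11), ((0.75), (0.0), (0.2), 332), ((0.75), (0.0), (0.3), 22), ((0.75), (0.0), (0.4), 19), ((0.75), (0.1), (0.2), 33), ((0.75), (0.1), (0.3), 194), ((0.75), (0.3), (0.3), 27), ((0.75), (0.4), (0.3), 44), ((0.8), (-0.2), (0.1), 115), ((0.8), (-0.2), (0.2), 411), ((0.8), (-0.2), (0.3), 463), ((0.8), (-0.2), (0.4), 63), ((0.8), (-0.1), (0.3), 166), ((0.8), (-0.1), (0.4), 102)]
```

Call:
play_rows(grip=[80,75,70,65,62,62,62,62,62,62], dp=[[-15,-14,-4],[-44,-40,-8],[-75,-69,-8],[-107,-98,-8],[-139,-128,-8],[-171,-157,-8],[-203,-187,-8],[-235,-216,-8],[-267,-246,-8],[-299,-275,-8]], yaw=[0,0,0,0,0,0,0,0,0,0], grip_force=30)

```text
time: 1.1
eef_pos: [0.4282, 0.2144, 0.2004]
tcp_rot: [-3.141, -0.0, 2.712]
wrist_force: [0.7, -1.0, 0.2]
finger_gap: 0.0623
gripper_force: 0.0
```

Call:
play_rows(grip=[62,62,62,62,62,62,62,62,62,62], dp=[[-32,-30,0],[-64,-59,0],[-96,-89,0],[-128,-118,0],[-160,-148,0],[-192,-177,0],[-224,-207,0],[-256,-236,0],[-281,-259,0],[-291,-268,0]], yaw=[-0.04,-0.09,-0.14,-0.19,-0.24,-0.3,-0.36,-0.41,-0.45,-0.45])

```text
time: 2.1
eef_pos: [0.581, -0.1531, 0.2]
tcp_rot: [-3.14, -0.0, -3.126]
wrist_force: [-1.0, 0.1, -0.0]
finger_gap: 0.0617
gripper_force: 0.0
```

Call:
play_rows(grip=[62,62,62,62,62,60,44,34,24,20], dp=[[0,2,25],[0,3,55],[0,3,78],[0,3,88],[0,3,88],[0,3,88],[0,3,88],[0,3,88],[0,3,88],[0,3,88]], yaw=[0,0,0,0,0,0,0,0,0,0], grip_force=30)

```text
time: 3.1
eef_pos: [0.5811, -0.1457, 0.113]
tcp_rot: [-3.141, 0.001, -3.122]
wrist_force: [0.3, 0.0, -0.6]
finger_gap: 0.0314
gripper_force: 0.0
```

Call:
play_rows(grip=[20,20,20,20,20], dp=[[0,0,0],[0,0,0],[0,0,0],[0,0,0],[0,0,0]], yaw=[0,0,0,0,0])

```text
time: 3.6
eef_pos: [0.5808, -0.1455, 0.1125]
tcp_rot: [3.142, -0.0, -3.121]
wrist_force: [-0.1, 0.3, -0.7]
finger_gap: 0.02
gripper_force: 0.0
```

```bash
python3 - <<'E'
from h import *
c,W=cam('side'); a=c['pixels'][110:270,170:330,::-1]
c,W2=cam('top'); b=c['pixels'][140:270,190:360,::-1]
a=cv2.resize(a,(480,480),interpolation=cv2.INTER_CUBIC);b=cv2.resize(b,None,fx=1.85,fy=480/130,interpolation=cv2.INTER_CUBIC)
cv2.imwrite('pics/sq.png',np.hstack([a,b]))
o=r.get_obs();print(o['finger_gap'],o['gripper_force'],o['eef_pos'])
E
```

```text
0.02002671111705732 0.0 [ 0.58079592 -0.14557111  0.11251205]
```

View pics/sq.png

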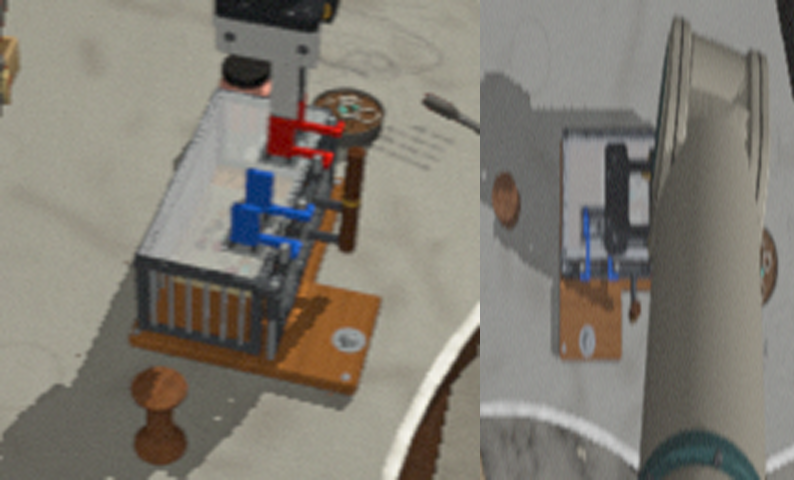

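The picture is ambiguous: the gripper is at the red catch, but the finger seems to disappear behind the left red tab. I'll zoom in and check depth.

```bash
python3 - <<'E'
from h import *
c,W=cam('side'); p=c['pixels']; a=p[125:175,240:300,::-1]
cv2.imwrite('pics/z.png',cv2.resize(a,None,fx=10,fy=10,interpolation=cv2.INTER_NEAREST))
for v in range(134,170,2):
    print(v,[f"{u}:{'R' if p[v,u,0]>1.8*p[v,u,1]+20 else '.'}{W[v,u,0]*1000:.0f},{W[v,u,1]*1000:.0f},{W[v,u,2]*1000:.0f}" for u in range(256,278,3)])
E
```

```text
134 ['256:.637,-268,57', '259:.630,-269,58', '262:.586,-124,170', '265:.580,-124,171', '268:.573,-121,175', '271:.574,-154,152', '274:.611,-361,-1', '277:.603,-362,-0']
136 ['256:.635,-261,57', '259:.629,-268,53', '262:.586,-124,165', '265:.579,-121,169', '268:.573,-124,168', '271:.573,-153,147', '274:.609,-352,-1', '277:.601,-355,-1']
138 ['256:.635,-261,50', '259:.632,-281,37', '262:.nan,nan,nan', '265:.nan,nan,nan', '268:.573,-125,162', '271:.574,-157,139', '274:.606,-343,-1', '277:.599,-346,-1']
140 ['256:.637,-267,39', '259:.630,-273,37', '262:.586,-124,155', '265:.579,-125,155', '268:.573,-124,157', '271:.573,-156,135', '274:.605,-337,-3', '277:.596,-338,-1']
142 ['256:.620,-206,81', '259:.613,-205,84', '262:.585,-122,151', '265:.579,-125,150', '268:.573,-125,151', '271:.573,-158,128', '274:.602,-325,-0', '277:.590,-310,13']
144 ['256:.617,-195,84', '259:.610,-197,84', '262:.585,-124,143', '265:.579,-126,144', '268:.572,-123,148', '271:.576,-170,112', '274:.595,-296,16', '277:.589,-305,10']
146 ['256:.615,-189,83', '259:.608,-191,84', '262:.585,-125,138', '265:.578,-125,139', '
[... 1213 characters left out ...]
 '274:R559,-137,96', '277:R553,-140,95']
162 ['256:.599,-131,84', '259:.591,-128,88', '262:.585,-132,87', '265:.578,-131,90', '268:.572,-136,87', '271:.565,-133,92', '274:.558,-133,93', '277:.550,-130,98']
164 ['256:.597,-125,84', '259:.590,-125,85', '262:.583,-125,87', '265:.577,-129,86', '268:.570,-129,87', '271:.565,-137,82', '274:.558,-138,84', '277:.552,-139,84']
166 ['256:.595,-117,85', '259:.588,-118,86', '262:.582,-122,85', '265:.576,-126,82', '268:.569,-125,85', '271:.563,-129,84', '274:.556,-130,84', '277:.550,-131,86']
168 ['256:.581,-67,123', '259:.576,-71,121', '262:.580,-115,84', '265:.574,-118,84', '268:.568,-120,84', '271:.561,-122,84', '274:.554,-122,86', '277:.549,-131,80']
```

View pics/z.png

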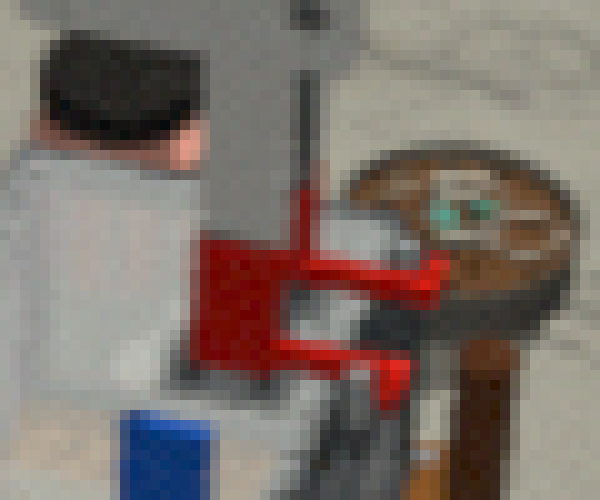

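The zoom shows the left finger's outer face at y≈-0.125, ending at z≈0.128 just above the red tab's top (tab face still at -0.131). So the fingertips appear to have closed above the tabs. I'll check the fingertip extent and the palm height.

```bash
python3 - <<'E'
from h import *
print('tip_extent',r.tip_extent,[a for a in dir(r) if a[0]!='_'])
o=r.get_obs();print(o['eef_pos'],o['q'],o['wrist_force'],o['finger_gap'])
c,W=cam('side'); p=c['pixels']
for v in range(90,152,3): print(v,[f"{u}:{p[v,u].tolist()} {W[v,u,0]*1000:.0f},{W[v,u,1]*1000:.0f},{W[v,u,2]*1000:.0f}" for u in (246,254,265,272,278)])
E
```

```text
tip_extent 0.019 ['MotionError', 'camera', 'get_obs', 'hand_in', 'tip_extent']
[ 0.58082225 -0.14551965  0.1125322 ] [ 0.2015237   0.64981379 -0.00455427  1.74387274  0.0039765   0.74799867
  1.78598595] [0.58184864 0.00090812 0.15842429] 0.020028949367172304
90 ['246:[170, 81, 69] 752,-559,-4', '254:[172, 86, 71] 727,-561,-0', '265:[18, 17, 17] 588,-136,268', '272:[9, 8, 3] 573,-133,273', '278:[116, 117, 113] 560,-129,278']
93 ['246:[173, 82, 66] 746,-541,-3', '254:[136, 62, 49] 722,-547,-1', '265:[62, 52, 27] 587,-132,264', '272:[32, 27, 21] 573,-135,265', '278:[121, 125, 117] 560,-130,271']
96 ['246:[173, 81, 68] 741,-525,-3', '254:[132, 58, 49] 717,-529,-1', '265:[26, 27, 26] 584,-122,264', '272:[19, 22, 24] 571,-126,264', '278:[42, 43, 45] 559,-130,264']
99 ['246:[169, 78, 65] 736,-508,-2', '254:[26, 25, 29] 601,-105,264', '265:[25, 24, 23] 584,-122,257', '272:[19, 23, 28] 570,-124,259', '278:[62, 52, 28] 558,-124,261']
102 ['246:[203, 169, 153] 730,-487,1', '254:[18, 23, 24] 597,-90,267', '265:[23, 21, 27] 585,-131,245', '272:[28, 27, 29] 571,-132,247', '278:[66, 56, 39] 564,-1
[... 2082 characters left out ...]
 157, 154] 643,-198,84', '254:[105, 88, 82] 624,-203,85', '265:[118, 118, 113] 579,-124,153', '272:[146, 126, 114] 574,-169,122', '278:[70, 61, 52] 588,-312,15']
144 ['246:[168, 166, 163] 640,-189,83', '254:[152, 157, 150] 621,-191,86', '265:[119, 121, 116] 579,-125,144', '272:[149, 123, 114] 574,-172,112', '278:[107, 87, 70] 586,-304,12']
147 ['246:[169, 168, 165] 636,-177,84', '254:[176, 168, 161] 618,-182,85', '265:[121, 119, 116] 579,-126,136', '272:[148, 138, 134] 578,-196,84', '278:[121, 122, 123] 565,-203,82']
150 ['246:[166, 165, 164] 633,-167,83', '254:[176, 168, 160] 615,-170,85', '265:[117, 18, 14] 580,-133,122', '272:[164, 102, 98] 573,-175,92', '278:[116, 119, 119] 562,-188,86']
```

The palm plate's lower edge is at z≈0.222, so the true TCP is at about 0.145. The hand sits about 33 mm higher than the reported z, while x and y agree with the cameras. I'll reopen, lower part way and re-measure by camera.

Call:
play_rows(grip=[62,62,62,62,62,62,62,62,62], dp=[[0,0,0],[0,0,0],[0,-3,0],[0,-3,0],[0,-3,0],[0,-3,8],[0,-3,16],[0,-3,20],[0,-3,20]], yaw=[0,0,0,0,0,0,0,0,0])

```text
time: 4.7
eef_pos: [0.5801, -0.1483, 0.0914]
tcp_rot: [3.141, -0.002, -3.121]
wrist_force: [0.8, 0.0, -0.1]
finger_gap: 0.0622
gripper_force: 0.0
```

```bash
python3 - <<'E'
from h import *
o=r.get_obs();print(o['eef_pos'],o['tcp_rot'],o['wrist_force'],o['finger_gap'])
c,W=cam('side','s2'); p=c['pixels'].astype(int)
# gray left finger pixels: column profile at world x~.58
m=(abs(p[...,0]-p[...,2])<12)&(abs(p[...,0]-117)<14)&(W[...,0]>.57)&(W[...,0]<.59)&(W[...,1]>-.135)&(W[...,1]<-.07)&(W[...,2]<.19)
q=W[m];print(len(q),q.min(0),q.max(0),np.median(q,0))
m=(W[...,0]>.545)&(W[...,0]<.56)&(W[...,1]>-.09)&(W[...,1]<-.05)&(W[...,2]>.15)
print('plate',m.sum(),W[m].min(0))
a=p[110:180,220:310,::-1].astype('uint8');cv2.imwrite('pics/z2.png',cv2.resize(a,None,fx=7,fy=7,interpolation=cv2.INTER_NEAREST))
E
```

```text
[ 0.58006113 -0.14829152  0.0913847 ] [ 3.14105834e+00 -2.10678467e-03 -3.12125263e+00] [ 0.83126355  0.04061172 -0.08233658] 0.062155690693033096
193 [ 0.57048261 -0.13045015  0.08405705] [ 0.5888849  -0.07226312  0.17276417] [ 0.57969892 -0.10541594  0.14154618]
plate 199 [ 0.54526455 -0.0886863   0.20118701]
```

View pics/z2.png

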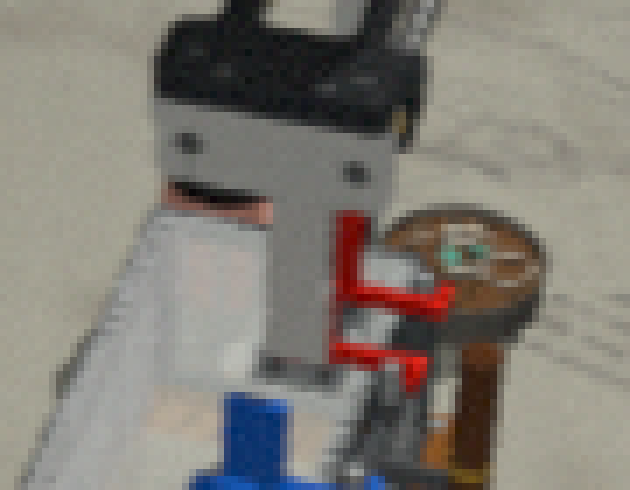

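The left finger is now outside the left red tab, and the plate at z=0.201 puts the tips at about 0.104. I'll lower another 10 mm and squeeze.

Call:
play_rows(grip=[62,62,62,50,44,36,28,20,15,15], dp=[[0,-1,5],[0,-1,10],[0,-1,10],[0,-1,10],[0,-1,10],[0,-1,10],[0,-1,10],[0,-1,10],[0,-1,10],[0,-1,10]], yaw=[0,0,0,0,0,0,0,0,0,0], grip_force=30)

```text
time: 5.75
eef_pos: [0.5811, -0.1528, 0.0829]
tcp_rot: [-3.138, 0.001, -3.123]
wrist_force: [-0.8, -6.4, -0.2]
finger_gap: 0.0228
gripper_force: 30.0
```

Call:
play_rows(grip=[15,15,15,15], dp=[[0,0,0],[0,0,0],[0,0,0],[0,0,0]], yaw=[0,0,0,0])

```text
time: 6.15
eef_pos: [0.5811, -0.1528, 0.0829]
tcp_rot: [-3.138, 0.001, -3.123]
wrist_force: [0.8, -6.3, -0.9]
finger_gap: 0.023
gripper_force: 30.0
```

Call:
play_rows(grip=[40,62,62,62,62,62,62,62,62,62], dp=[[0,-3,0],[0,-3,0],[0,-3,0],[0,-3,-25],[0,-3,-50],[0,20,-50],[0,50,-50],[0,80,-50],[0,96,-50],[0,96,-50]], yaw=[0,0,0,0,0,0,0,0,0,0])

```text
time: 7.15
eef_pos: [0.579, -0.0501, 0.1326]
tcp_rot: [3.14, -0.0, -3.116]
wrist_force: [-0.2, -0.1, -0.3]
finger_gap: 0.0619
gripper_force: 0.0
```

```bash
python3 - <<'E'
from h import *
o=r.get_obs();print(o['eef_pos'],o['tcp_rot'],o['wrist_force'],o['finger_gap'])
c,W=cam('side','s3'); p=c['pixels'].astype(int);R,G,B=p[...,0],p[...,1],p[...,2]
m=(R>1.8*G+20)&(R>1.8*B+20)&(W[...,2]>.1)&(W[...,2]<.14)&(W[...,0]>.53)&(W[...,0]<.62)&(W[...,1]>-.25)
q=W[m]; print(len(q),np.sort(q[:,1])[::max(1,len(q)//12)])
E
```

```text
[ 0.57903811 -0.05008334  0.13257893] [ 3.13981387e+00 -1.02164299e-04 -3.11637554e+00] [-0.217769   -0.05343639 -0.33471624] 0.0619302450292162
66 [-0.16493068 -0.16003151 -0.15886384 -0.15755178 -0.14723507 -0.14408941
 -0.14293886 -0.14235915 -0.14194078 -0.14131335 -0.1409437  -0.14050812
 -0.14015088 -0.13855159]
```

Red tabs are in: the outer faces now lie about 10 mm inward. Now the blue catch.

Call:
play_rows(grip=[62,62,62,62,50,40,30,20,15,15], dp=[[0,-3,15],[0,-3,40],[0,-3,50],[0,-3,50],[0,-3,50],[0,-3,50],[0,-3,50],[0,-3,50],[0,-3,50],[0,-3,50]], yaw=[0,0,0,0,0,0,0,0,0,0])

```text
time: 8.2
eef_pos: [0.5796, -0.0528, 0.0835]
tcp_rot: [3.138, 0.001, -3.119]
wrist_force: [-0.6, 8.4, 5.6]
finger_gap: 0.023
gripper_force: 30.0
```

Call:
play_rows(grip=[15,15,15,15], dp=[[0,0,0],[0,0,0],[0,0,0],[0,0,0]], yaw=[0,0,0,0])

```text
time: 8.6
eef_pos: [0.5796, -0.0528, 0.0835]
tcp_rot: [3.138, 0.001, -3.119]
wrist_force: [-1.4, 6.7, 4.8]
finger_gap: 0.0231
gripper_force: 30.0
```

Call:
play_rows(grip=[40,62,62,62,62,62,62,62,62,62], dp=[[0,2,0],[0,2,0],[0,2,0],[0,2,-25],[0,2,-60],[15,-10,-60],[35,-28,-60],[55,-44,-60],[61,-48,-60],[61,-48,-60]], yaw=[0,0,0,0,0,0,0,0,0,0])

```text
time: 9.6
eef_pos: [0.5186, -0.1069, 0.1427]
tcp_rot: [-3.141, -0.0, -3.124]
wrist_force: [0.8, 0.2, 0.3]
finger_gap: 0.0619
gripper_force: 0.0
```

```bash
python3 - <<'E'
from h import *
o=r.get_obs();print(o['eef_pos'],o['tcp_rot'],o['wrist_force'],o['finger_gap'])
c,W=cam('side'); p=c['pixels'].astype(int);R,G,B=p[...,0],p[...,1],p[...,2]
m=(W[...,2]>.09)&(W[...,2]<.136)&(W[...,0]>.49)&(W[...,0]<.533)&(W[...,1]>-.13)&(W[...,1]<-.07)
q=W[m];print(len(q),np.percentile(q,[2,25,50,75,98],axis=0))
m=(B>1.5*R+15)&(W[...,2]>.1)&(W[...,2]<.14)&(W[...,0]>.56)&(W[...,0]<.62)&(W[...,1]>-.1);q=W[m];print('blue',len(q),np.sort(q[:,1])[::max(1,len(q)//10)])
a=c['pixels'][70:230,180:330,::-1];cv2.imwrite('pics/h1.png',cv2.resize(a,None,fx=3.7,fy=3.7,interpolation=cv2.INTER_CUBIC))
E
```

```text
[ 0.51857417 -0.10690201  0.14272748] [-3.14115388e+00 -8.43067127e-05 -3.12382036e+00] [0.77969036 0.20344598 0.33622605] 0.06193565406977366
102 [[ 0.51355165 -0.10281776  0.09093601]
 [ 0.51610455 -0.10013698  0.09993114]
 [ 0.51937979 -0.09888264  0.11217257]
 [ 0.52262742 -0.09761264  0.12276016]
 [ 0.5262358  -0.0949811   0.13171802]]
blue 140 [-0.06420334 -0.06042311 -0.05960057 -0.05820833 -0.04752642 -0.04273047
 -0.04172818 -0.0407862  -0.04026541 -0.03946455]
```

View pics/h1.png

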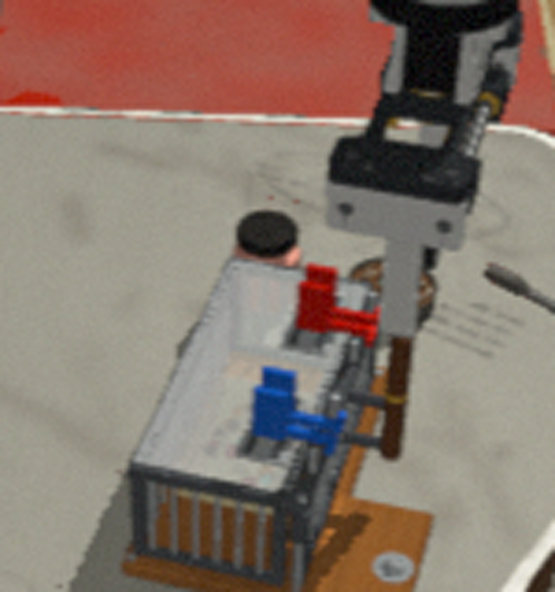

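Both catches are squeezed in (blue outer faces at -0.040 and -0.064), and the handle is right below the fingers. I'll go down and grip.

Call:
play_rows(grip=[62,62,62,62,50,35,20,10,8,8], dp=[[-1,0,15],[-1,0,40],[-1,0,56],[-1,0,56],[-1,0,56],[-1,0,56],[-1,0,56],[-1,0,56],[-1,0,56],[-1,0,56]], yaw=[0,0,0,0,0,0,0,0,0,0], grip_force=30)

```text
time: 10.65
eef_pos: [0.5202, -0.1058, 0.0868]
tcp_rot: [-3.142, 0.0, -3.122]
wrist_force: [-0.2, 0.8, 0.0]
finger_gap: 0.0173
gripper_force: 0.0
```

Call:
play_rows(grip=[8,8,8,8], dp=[[0,0,0],[0,0,0],[0,0,0],[0,0,0]], yaw=[0,0,0,0])

```text
time: 11.05
eef_pos: [0.5204, -0.1044, 0.0867]
tcp_rot: [3.14, 0.001, -3.12]
wrist_force: [1.2, 5.4, 3.3]
finger_gap: 0.0131
gripper_force: 30.0
```

Call:
play_rows(grip=[8,8,8,8,8,8,8,8,8], dp=[[5,2,0],[10,4,0],[20,8.5,0],[29.5,14,0],[38.5,21,0],[46.5,28,0],[53.5,36.5,0],[60,45.5,0],[60,45.5,0]], yaw=[0,0.05,0.1,0.15,0.2,0.25,0.3,0.35,0.35], grip_force=35)

```text
time: 11.95
eef_pos: [0.4607, -0.0616, 0.0867]
tcp_rot: [3.142, 0.004, 2.812]
wrist_force: [5.7, 1.0, -6.6]
finger_gap: 0.0133
gripper_force: 35.0
```

```bash
python3 - <<'E'
from h import *
o=r.get_obs();print(o['eef_pos'],o['tcp_rot'],o['wrist_force'],o['finger_gap'],o['gripper_force'])
f=lambda t:np.array([32*np.cos(t)+105*np.sin(t),32*np.sin(t)-105*np.cos(t)])
a=.35;M=np.array([[np.cos(a),np.sin(a)],[-np.sin(a),np.cos(a)]])
for t in np.arange(.8,1.71,.1): print(round(t,2),np.round(M@(f(t)-f(.7)),1),round(t/2-.35,2))
c,W=cam('side'); a=c['pixels'][70:230,160:330,::-1];cv2.imwrite('pics/g1.png',cv2.resize(a,None,fx=3.5,fy=3.5,interpolation=cv2.INTER_CUBIC))
E
```

```text
[ 0.46073271 -0.06163625  0.08671967] [3.14150987 0.00382565 2.81157329] [ 5.73570144  0.95938689 -6.56247612] 0.013315391813135189 34.998316168785095
0.8 [8.4 7. ] 0.05
0.9 [16.1 14.9] 0.1
1.0 [23.  23.4] 0.15
1.1 [28.9 32.6] 0.2
1.2 [33.9 42.4] 0.25
1.3 [38.  52.6] 0.3
1.4 [40.9 63.2] 0.35
1.5 [42.8 74. ] 0.4
1.6 [43.7 84.9] 0.45
1.7 [43.4 95.9] 0.5
```

View pics/g1.png

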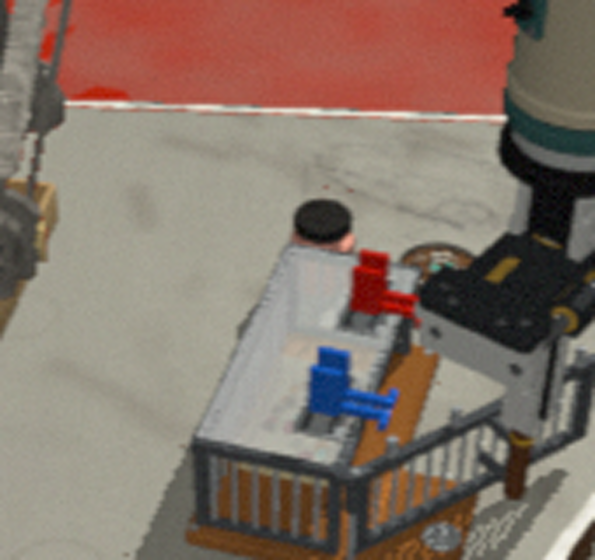

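The gate is swinging open (about 0.7 rad) with the post held. Next I'll go through the detent.

Call:
play_rows(grip=[8,8,8,8,8,8,8,8,8,8], dp=[[8.5,7,0],[16,15,0],[23,23.5,0],[29,32.5,0],[34,42.5,0],[38,52.5,0],[41,63,0],[43,74,0],[43.5,85,0],[43.5,88,0]], yaw=[0.05,0.1,0.15,0.2,0.25,0.3,0.35,0.4,0.45,0.45])

```text
time: 13.0
eef_pos: [0.4465, 0.0344, 0.0866]
tcp_rot: [-3.14, 0.001, 2.361]
wrist_force: [-0.1, -4.5, 1.5]
finger_gap: 0.0133
gripper_force: 35.0
```

```bash
python3 - <<'E'
from h import *
o=r.get_obs();print(o['eef_pos'],o['tcp_rot'],o['wrist_force'],o['finger_gap'],o['gripper_force'])
# gate angle from handle pos using start handle (.5204,-.104), yaw .02
y=.021; Rz=np.array([[np.cos(y),-np.sin(y)],[np.sin(y),np.cos(y)]])
H=np.array([.5204,-.104])+Rz@[.032,.105]; p=Rz.T@(o['eef_pos'][:2]-H)
print(H,np.hypot(*p),np.arctan2(-105,-32)%(2*np.pi)-np.arctan2(p[1],p[0])%(2*np.pi))
c,W=cam('side','side3');
# leaf top points
m=(W[...,2]>.078)&(W[...,2]<.09)&(W[...,0]<.535)&(W[...,0]>.33)&(W[...,1]>-.05)&(W[...,1]<.08)
q=W[m][:,:2];print(len(q)); l=cv2.fitLine(q.astype('float32'),cv2.DIST_HUBER,0,.001,.001).ravel();print(l,'angle',np.degrees(np.arctan2(l[1],l[0])))
a=c['pixels'][110:310,180:380,::-1];cv2.imwrite('pics/g2.png',cv2.resize(a,None,fx=3,fy=3,interpolation=cv2.INTER_CUBIC))
E
```

```text
[0.44649315 0.03436854 0.08661542] [-3.13987399e+00  1.17820481e-03  2.36125194e+00] [-0.06676421 -4.51760305  1.51338781] 0.01332950610353689 34.991989731788635
[0.55018811 0.0016488 ] 0.10873465733108036 1.6016270865570887
316
[ 0.99988633 -0.01507576  0.47034657  0.00147559] angle -0.86381024
```

View pics/g2.png

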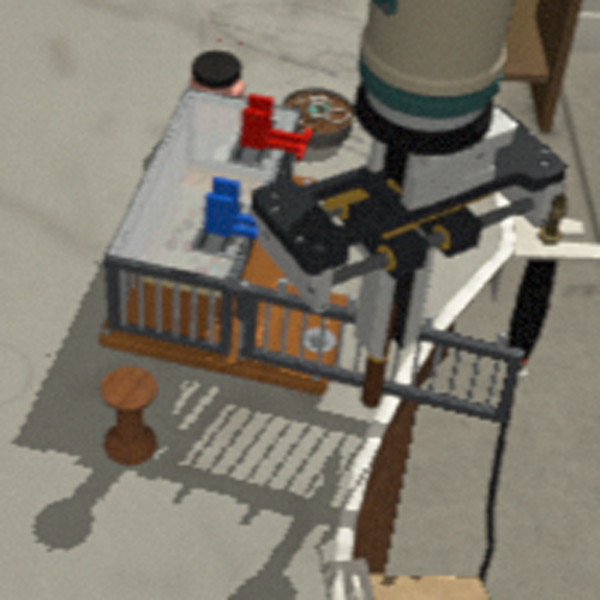

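The gate stands at about 1.60 rad, and the camera fit of the leaf agrees. The jar, tin and spool are undisturbed. I'll add a small margin and let it settle.

Call:
play_rows(grip=[8,8,8,8,8,8], dp=[[1,2,0],[2,3.5,0],[2,3.5,0],[2,3.5,0],[2,3.5,0],[2,3.5,0]], yaw=[0,0,0,0,0,0])

```text
time: 13.65
eef_pos: [0.448, 0.0393, 0.0866]
tcp_rot: [3.141, 0.001, 2.361]
wrist_force: [2.7, -4.7, 0.6]
finger_gap: 0.0134
gripper_force: 35.0
```

```bash
python3 - <<'E'
from h import *
c,W=cam('side'); o=r.get_obs();print(o['eef_pos'],o['wrist_force'],o['finger_gap'],o['gripper_force'])
m=(W[...,2]>.078)&(W[...,2]<.09)&(W[...,0]<.535)&(W[...,0]>.33)&(W[...,1]>-.05)&(W[...,1]<.08)
l=cv2.fitLine(W[m][:,:2].astype('float32'),cv2.DIST_HUBER,0,.001,.001).ravel();a=np.pi/2+.021-np.arctan2(l[1],l[0]);print('gate',a)
y0=np.load('side0.npz')['W']
if 1.59<a<1.72 and o['gripper_force']>25: print(r.hand_in())
E
```

```text
[0.44796061 0.0393318  0.08664068] [ 1.82655018 -4.32517888  0.33653028] 0.013319757710382213 35.00019550323486
gate 1.6572758
the job is handed in; nothing more can be done
None
```

I squeezed the red catch, then the blue, swung the gate past its detent and handed in still gripping it at about 1.65 rad, just beyond square, after about 14 s; the jar, tin and spool looked undisturbed.

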